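# Swivel the caddy cover and put the dropper bottle away

### The job

Turn the round caddy's swivel cover until its open window clicks into place squarely over the bay that has the flap, and let go. Then put the amber dropper bottle away through the window: lower it gently, without dropping it, so that it stands upright on the floor of that bay. Never tip the bottle over, and leave the soap cage, the comb and the lidded box where they are.

Things in the scene. Friction and masses are not known exactly. Their poses are not given: they have to be found in the camera images.
- caddy: round rattan-look plastic caddy, fixed: drum of 115 mm outer radius, 55 mm tall, wall 4 mm, floor 5 mm. Origin on its axis at counter level, z up. Walls at +-45 and +-135 degrees from its x axis make four quarter bays, hidden by the swivel cover (top face 62 mm up, 118 mm radius) except under the window. The bay on its +x axis has a low outer mouth (58 mm wide, sill 20 mm high) with a flap
- flap_edge (a point): middle of the free upper edge of the small drop-down flap (54 mm wide, 34 mm long) that hangs half open, leaning outwards, at the mouth of the flap bay, on the caddy's +x side; it need not be touched
- bay (a point): centre of the floor of the flap bay, 65 mm from the caddy's axis along the caddy's +x, 5 mm above the counter. The bay is a quarter circle of 111 mm inner radius, about 46 mm clear from this point to the walls
- cover (a joint): angle of the swivel cover about the caddy's vertical axis, rad: 0 = window squarely over the flap bay, positive = turned counter-clockwise seen from above; range -0.7 to 2.5. It starts between 0.9 and 2.2, so it is turned clockwise. A spring detent pulls it in within about 0.06 of 0 and of 1.57; passing a click takes about 3 N at the post; elsewhere it stays where it is left
- post_top (a point): centre of the top of the upright round finger post on the cover, 14 mm diameter, rising 38 mm above the cover (top 100 mm above the counter); 85 mm from the caddy's axis, straight across the axis from the window; it turns with the cover
- window (a point): centre of the cover's window at the height of its top face (62 mm), 65 mm from the caddy's axis; the window is a missing quarter (90 degrees) of the cover disc, open to its outer edge, and turns with the cover. It lies 85+65 mm from the post, straight across the axis
- dropper_bottle: compact amber glass dropper bottle, loose, standing on the counter: body 32 mm diameter up to 50 mm, black collar 24 mm diameter from 57 to 77 mm, rubber bulb 15 mm diameter up to 98 mm height; about 60 g. Origin at the centre of its underside, z up along the bottle
- soap_cage: bystander: stainless wire soap cage with a bar of soap, 84 x 124 x 36 mm; origin at the centre of its underside
- comb: bystander: black plastic wide comb lying flat, 170 x 48 x 6 mm, long side along its x; origin on its underside near the middle
- ceramic_box: bystander: small round terracotta-orange glazed ceramic box with a knobbed lid, 80 mm diameter, 65 mm tall; origin at the centre of its underside
Things that resemble listed ones, but are neither listed nor needed, are in the scene too. There is more than one size of the dropper_bottle; the job needs the middle-sized.

How it is judged:
By the outcome, as a careful person would: the job done as asked, in the order asked, and still so for the second after the job is handed in, with the robot touching nothing.
It also fails if it takes over 51 s, if anything falls off the work surface, if the arm or the gripper's body presses on something with over 40 N, if the wrist force passes 120 N, or if a joint passes its speed limit or range.

### The arm

A 6-joint arm with a two-finger parallel gripper is mounted at the origin on the work surface. World frame = base frame: x ahead of the robot, y to its left, z up, the work surface at z = 0. Lengths are in m, angles in degrees, forces in N, time in s.
With the tool pointing down it reaches from about 0.375 to 0.75 m from the base axis. Payload 9 kg.
Tool frame: the origin (TCP) lies at the very end of the fingers, on their centre line; the grasp point (between the pads) lies 19 mm behind it (robot.grip_depth is the distance from the TCP to the grasp point, in m); z points along the fingers, y is the direction in which the jaws open and shut (so a half turn about z gives the same grasp; the last joint's range is limited). The gripper opens to 85 mm and grips with 20 to 120 N. Pads are 22 mm wide; open, the fingers measure 114 mm over their backs; the gripper's body (76 mm by 85 mm) begins 54 mm behind the grasp point. The pads swing forward as they close: fully open they stand 13 mm farther back than shut.
Start: joints at [61.266, 5.964, 5.575, 89.605, 0, 77.527], TCP at [0.168, 0.576, 0.231] pointing down, gripper open.
Joint ranges: [-171.21, 171.21], [-48.23, 106.86], [-62.78, 66.21], [-105.2, 120.99], [-86.42, 89.51], [-180, 180]. Speed limits (degrees/s): [127.2, 127.2, 147.25, 180, 180, 180].

### API

Orientations are given as [roll, pitch, yaw] about the fixed x, y, z axes, in that order (R = Rz(yaw) Ry(pitch) Rx(roll)).
In Python, from workcell import sense, vision, robot gives the robot as it stands.
- The arm moves only by the tool move_arm, never from a script. Its argument "moves" is a list of rows, each an object of numbers: "ax", "ay", "az": the turn, a rotation vector about the tool's x, y, z in degrees; "tx", "ty", "tz": the shift along the tool's x, y, z in mm; "claw": the finger opening in mm, from 0 to 85.4. A call has 1 to 8 rows; each row is the pose to reach, as a shift and turn from the pose measured when the call began, along the tool's axes at that moment; what a row does not reach only later rows make up. A row lasts 1/8 s, in which the tool goes at most 62.5 mm and 10.7 degrees, less where a joint would pass 70% of its speed; a pose out of reach is approached as far as the arm can. A call with a gripper value outside its range is refused whole. The fingers move at their own pace and stop on an object; "grip_force" is the grip in N (left out, the last holds). Time passes only in rows, so rows that repeat a pose let the fingers close. It gives the time, the measured TCP pose, the force and the opening at its end, in the units of the state.
- sense(): the state, without advancing time (a new reading comes with each control period).
- vision.read_camera(name): name is "scene" or "side" or "wrist"; returns the picture (420x560x3 uint8, red, green, blue); there is no depth.
- vision.camera_params(name): a dict with "fx", "fy", "cx", "cy" (pixels), "extrinsics" (4x4, takes a point from camera to world coordinates). Camera axes: x right, y up, looking along -z (the intrinsics and any distortion apply to the point x, -y, -z); pixel columns grow to the right and rows downward; lengths in m; the calibration is good to about 2 mm. A picture is of the moment at which its call begins: read the wrist's pose just before it. camera_params takes no time and is no camera call; for the wrist camera it gives the pose at the moment of the call.
- robot.sign_off(): hands the job in, once; it reports no verdict.
The state is a dict: "time": time; "joints": joint angles; "joint_velocities": joint speeds; "joint_efforts": joint torques, N m; "tcp_pos": TCP position; "ee_rot": TCP orientation; "wrist_force": force on the tool from outside, world axes, zero at the start; "torque": the same for the moment, N m; "opening": opening from 0.0 (shut) to 1.0 (fully open).
Only numpy, scipy, OpenCV 4.12 (cv2) and the standard library are available. Lean on these libraries where they do the work, as an engineer would, in place of code of your own. Each camera call takes 0.05 s, during which the arm holds its last target. There are 200 camera calls.

## Working session

There is one attempt and no reset: what is moved stays moved. The work goes in short steps, Python scripts to look and compute and a tool call to move; the robot and the scene stay as the last step left them, time stands still between calls to the robot, and variables do not carry over. Pictures are saved under pics/ and viewed, about 8 in all and at most 12, crops included, and the job is handed in when it is done.

Besides the shell and the picture viewer there is one more tool, called after ">>>" as name(argument=value, ...) on one line, values as JSON. move_arm: Moves the arm, as the interface text tells. Its arguments: {"type":"object","properties":{"moves":{"type":"array"},"grip_force":{"type":"number"}},"required":["moves"]}

```bash
mkdir -p pics; ls; python3 - <<'E'
from workcell import sense, vision, robot
import cv2,numpy as np
s=sense();print(s['time'],s['tcp_pos'],s['ee_rot'])
for n in("scene","side"):
    im=vision.read_camera(n);cv2.imwrite(f"pics/{n}0.png",im[:,:,::-1])
    p=vision.camera_params(n);print(n,{k:(np.round(v,4).tolist() if k=="extrinsics" else v) for k,v in p.items()})
E
```

```text
pics
0.0 [0.16781174 0.57570987 0.23051827] [-1.79925159e+02 -1.82739937e-02  1.63740287e+02]
scene {'fx': 439.42729691821876, 'fy': 439.42729691821876, 'cx': 275.19600700565866, 'cy': 213.99393919709277, 'extrinsics': [[0.6974, -0.6007, 0.3909, 1.0025], [0.7166, 0.5929, -0.3674, -0.3562], [-0.0111, 0.5364, 0.8439, 1.062], [0.0, 0.0, 0.0, 1.0]]}
side {'fx': 487.5307411000433, 'fy': 487.5307411000433, 'cx': 292.5507517761086, 'cy': 204.31728773872, 'extrinsics': [[0.6714, 0.5505, -0.4962, 0.0451], [-0.7409, 0.4835, -0.4661, -0.4432], [-0.0167, 0.6806, 0.7325, 0.844], [0.0, 0.0, 0.0, 1.0]]}
```

View pics/scene0.png

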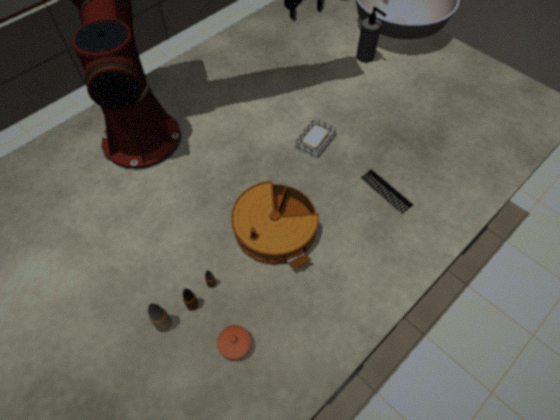

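View pics/side0.png

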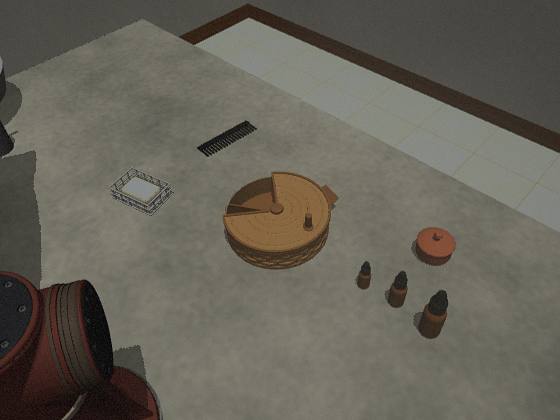

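Scene view: the caddy hub is at about (276,215), the post at about (253,233), the flap at about (299,262), and the middle bottle at about (190,300). Side view: hub (276,209), post (308,215), flap (330,196), middle bottle (398,290). I'll enlarge both.

```bash
python3 - <<'E'
import cv2,numpy as np
a=cv2.imread("pics/scene0.png")[170:340,140:340];b=cv2.imread("pics/side0.png")[165:345,215:455]
a=cv2.resize(a,None,fx=4,fy=4,interpolation=cv2.INTER_CUBIC)[:600];b=cv2.resize(b,None,fx=3.3333,fy=3.3333,interpolation=cv2.INTER_CUBIC)
a=cv2.convertScaleAbs(a,alpha=1.6);b=cv2.convertScaleAbs(b,alpha=1.6)
cv2.imwrite("pics/a.png",a);cv2.imwrite("pics/b.png",b)
E
```

```text
(no output)
```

View pics/a.png

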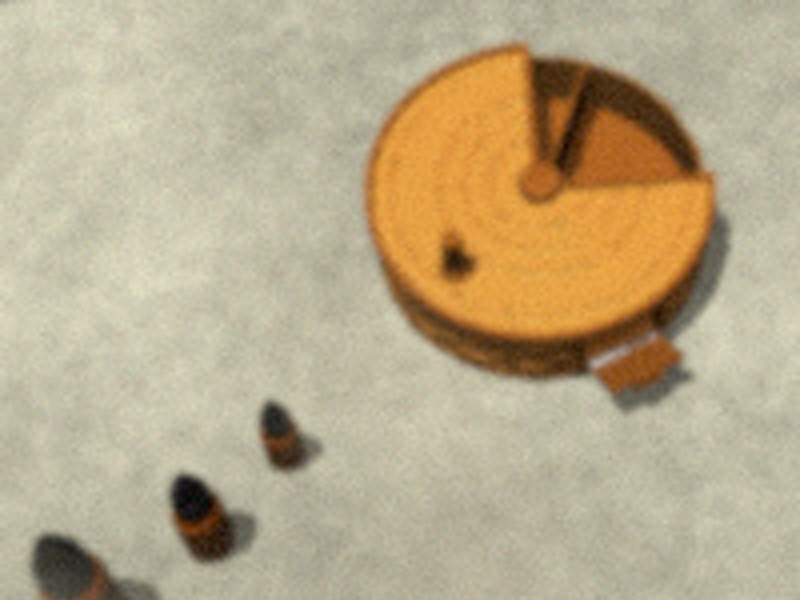

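View pics/b.png

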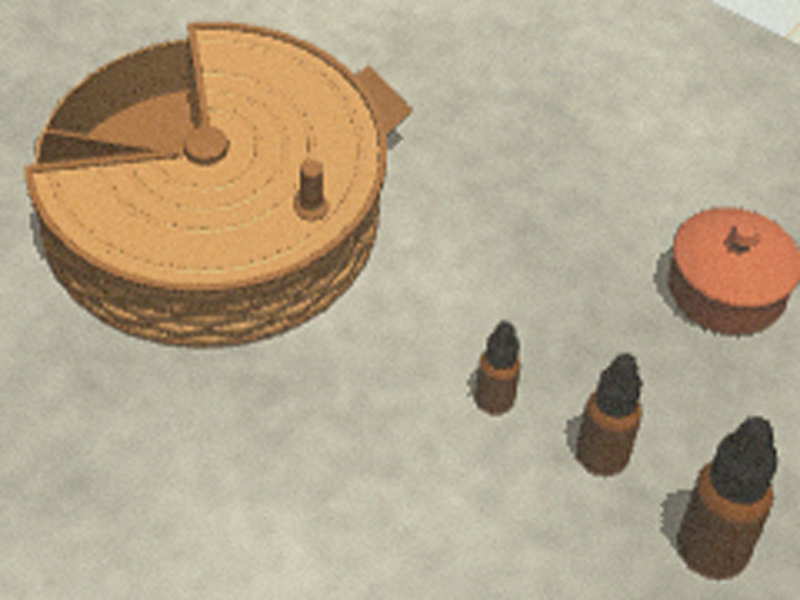

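```bash
cat > h.py <<'E'
import numpy as np
from workcell import sense, vision, robot
def ray(n,u,v,p=None):
    p=p or vision.camera_params(n);E=np.array(p["extrinsics"])
    d=E[:3,:3]@np.array([(u-p["cx"])/p["fx"],-(v-p["cy"])/p["fy"],-1]);return E[:3,3],d/np.linalg.norm(d)
def atz(n,u,v,z,p=None):
    o,d=ray(n,u,v,p);return o+d*(z-o[2])/d[2]
def tri(*rs):
    A=sum(np.eye(3)-np.outer(d,d) for o,d in rs);b=sum((np.eye(3)-np.outer(d,d))@o for o,d in rs);return np.linalg.solve(A,b)
def proj(p,X):
    E=np.array(p["extrinsics"]);c=E[:3,:3].T@(np.asarray(X)-E[:3,3]);return p["cx"]+p["fx"]*c[0]/-c[2],p["cy"]-p["fy"]*c[1]/-c[2]
E
python3 - <<'E'
from h import *
np.set_printoptions(precision=4,suppress=True)
A=lambda u,v:(140+u/4,170+v/4)
B=lambda u,v:(215+u*.3,165+v*.3)
for n,a,b,z in [("hub",(541,178),(207,142),.064),("post",(453,242),(312,166),.1),("postbase",(459,266),(311,210),.062),("w1",(527,47),(30,170),.062),("w2",(715,178),(192,27),.062),
 ("bulb",(187,483),(627,360),.096),("base",(210,550),(603,464),0),("flap",(637,362),(383,98),.035),("box",(235*4-560,342*4-680),(740,275),.05)]:
    print(n,tri(ray("scene",*A(*a)),ray("side",*B(*b))),atz("scene",*A(*a),z)[:2],atz("side",*B(*b),z)[:2])
E
```

```text
hub [0.5433 0.0738 0.0657] [0.5415 0.0773] [0.544  0.0718]
post [ 0.5517 -0.0109  0.0961] [ 0.5533 -0.0116] [ 0.549 -0.014]
postbase [ 0.5503 -0.009   0.0564] [ 0.5517 -0.0075] [ 0.5464 -0.0158]
w1 [0.4541 0.1471 0.0586] [0.455  0.1476] [0.4521 0.1421]
w2 [0.6216 0.162  0.0571] [0.6228 0.1615] [0.6177 0.156 ]
bulb [ 0.5608 -0.2338  0.0922] [ 0.5622 -0.2326] [ 0.5582 -0.2365]
base [ 0.5594 -0.2372 -0.0125] [ 0.5644 -0.238 ] [ 0.5519 -0.2408]
flap [0.6739 0.0321 0.0345] [0.673  0.0357] [0.673  0.0278]
box [ 0.7119 -0.2272  0.021 ] [ 0.7192 -0.2254] [ 0.6884 -0.2404]
```

```bash
cat >> h.py <<'E'
from scipy.spatial.transform import Rotation as R
def row(pos,yaw,s=None):
    "shift (mm) and turn (deg) from the present pose to tool-down at pos, yaw"
    s=s or sense();r0=R.from_euler('xyz',s['ee_rot'],degrees=True)
    t=r0.inv().apply(np.array(pos)-s['tcp_pos'])*1000
    a=(r0.inv()*R.from_euler('xyz',[180,0,yaw],degrees=True)).as_rotvec(degrees=True)
    return np.round(t,1).tolist(),np.round(a,1).tolist()
E
python3 -c "
from h import *
print(row([.551,-.011,.18],-85))"
```

```text
([-532.2, -455.9, 51.0], [-0.0, -0.1, -111.3])
```

>>> move_arm(moves=[{"tx": -55,"ty": -47,"tz": 5,"az": -10},{"tx": -110,"ty": -94,"tz": 10,"az": -20},{"tx": -160,"ty": -137,"tz": 15,"az": -30},{"tx": -210,"ty": -180,"tz": 20,"az": -40},{"tx": -260,"ty": -223,"tz": 25,"az": -50},{"tx": -310,"ty": -266,"tz": 30,"az": -60},{"tx": -360,"ty": -308,"tz": 35,"az": -70},{"tx": -410,"ty": -351,"tz": 40,"az": -80}])

```text
validation failed for argument at $.mo...
```

```bash
python3 -c "
from h import *
s=sense();print(s['time'],s['tcp_pos'],s['ee_rot'],s['joints'],row([.551,-.011,.18],-85))"
```

```text
0.1 [0.16782207 0.5757398  0.23061038] [-1.79933321e+02 -1.54264000e-02  1.63738942e+02] [6.12682765e+01 5.99505155e+00 5.53243084e+00 8.96058163e+01
 6.63789724e-04 7.75293248e+01] ([-532.2, -455.9, 51.0], [-0.0, -0.1, -111.3])
```

>>> move_arm(moves=[{"ax": 0,"ay": 0,"az": -10,"tx": -55,"ty": -47,"tz": 5,"claw": 85},{"ax": 0,"ay": 0,"az": -20,"tx": -110,"ty": -94,"tz": 10,"claw": 85},{"ax": 0,"ay": 0,"az": -30,"tx": -160,"ty": -137,"tz": 15,"claw": 85},{"ax": 0,"ay": 0,"az": -40,"tx": -210,"ty": -180,"tz": 20,"claw": 85},{"ax": 0,"ay": 0,"az": -50,"tx": -260,"ty": -223,"tz": 25,"claw": 85},{"ax": 0,"ay": 0,"az": -60,"tx": -310,"ty": -266,"tz": 30,"claw": 85},{"ax": 0,"ay": 0,"az": -70,"tx": -360,"ty": -308,"tz": 35,"claw": 85},{"ax": 0,"ay": 0,"az": -80,"tx": -410,"ty": -351,"tz": 40,"claw": 85}], grip_force=20)

```text
time: 1.1
tcp_pos: [0.4126, 0.2028, 0.1978]
ee_rot: [-180.0, -0.1, -121.2]
wrist_force: [1.4, 0.8, -0.2]
opening: 0.997
```

```bash
python3 -c "
from h import *
s=sense();print(s['time'],s['tcp_pos'],s['ee_rot'],s['joints'],row([.551,-.011,.18],-85))"
```

```text
1.1 [0.41258595 0.20280431 0.19783165] [-1.79999368e+02 -6.46822954e-02 -1.21225703e+02] [ 9.83627565e+00 -1.91021352e+01 -2.12336899e+01  8.79104571e+01
 -4.91854191e-02 -4.89380041e+01] ([111.1, -229.2, 18.0], [0.0, -0.1, -36.2])
```

>>> move_arm(moves=[{"ax": 0,"ay": 0,"az": -10,"tx": 25,"ty": -52,"tz": 5,"claw": 85},{"ax": 0,"ay": 0,"az": -20,"tx": 50,"ty": -104,"tz": 10,"claw": 85},{"ax": 0,"ay": 0,"az": -28,"tx": 75,"ty": -156,"tz": 15,"claw": 85},{"ax": 0,"ay": 0,"az": -36,"tx": 98,"ty": -204,"tz": 18,"claw": 85},{"ax": 0,"ay": 0,"az": -36,"tx": 111,"ty": -229,"tz": 18,"claw": 85},{"ax": 0,"ay": 0,"az": -36,"tx": 111,"ty": -229,"tz": 50,"claw": 85},{"ax": 0,"ay": 0,"az": -36,"tx": 111,"ty": -229,"tz": 90,"claw": 85},{"ax": 0,"ay": 0,"az": -36,"tx": 111,"ty": -229,"tz": 122,"claw": 85}])

```text
time: 2.1
tcp_pos: [0.5501, -0.0109, 0.0739]
ee_rot: [179.9, -0.0, -85.2]
wrist_force: [0.3, -0.2, -0.0]
opening: 0.995
```

```bash
python3 - <<'E'
from h import *
import cv2
s=sense();print(s['time'],s['tcp_pos'],s['ee_rot'],s['joints'],row([.551,-.011,.074],-85))
im=vision.read_camera("wrist");cv2.imwrite("pics/w1.png",im[:,:,::-1])
p=vision.camera_params("wrist")
for X in [(.551,-.011,.1),(.543,.074,.064)]: print(proj(p,X))
E
```

```text
2.1 [ 0.55005225 -0.01087882  0.07394781] [ 1.79877684e+02 -2.38923395e-02 -8.52376007e+01] [-1.47222207e+01 -7.02779310e-01 -1.77020788e+01  7.31080419e+01
 -6.33228228e-02 -1.09484535e+02] ([0.2, -0.9, -0.1], [0.1, -0.0, -0.2])
(np.float64(270.47046722411835), np.float64(303.64925208467645))
(np.float64(274.93763385874604), np.float64(395.6867654148915))
```

View pics/w1.png

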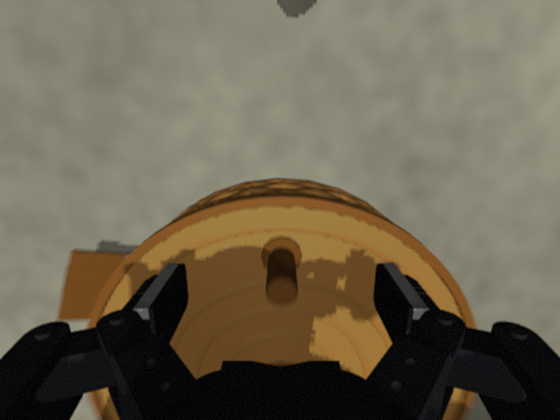

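```bash
python3 - <<'E'
from h import *
print(atz("wrist",282,290,.1))
s=sense();c=np.array([.543,.074])
for th in range(275,155,-8):
    t=np.radians(th);p=c+.085*np.array([np.cos(t),np.sin(t)])
    print(th,row([*p,.074],th-360,s))
E
```

```text
[ 0.54690998 -0.01752102  0.1       ]
275 ([0.6, -2.6, -4.4], [0.4, 0.1, -0.2])
267 ([-0.2, 9.2, -4.3], [0.4, 0.1, 7.8])
259 ([-2.6, 20.8, -4.3], [0.4, 0.0, 15.8])
251 ([-6.6, 32.0, -4.2], [0.4, -0.0, 23.8])
243 ([-12.1, 42.5, -4.1], [0.4, -0.0, 31.8])
235 ([-19.0, 52.1, -4.0], [0.4, -0.1, 39.8])
227 ([-27.2, 60.7, -3.9], [0.4, -0.1, 47.8])
219 ([-36.5, 68.0, -3.9], [0.4, -0.1, 55.8])
211 ([-46.8, 74.0, -3.8], [0.4, -0.2, 63.8])
203 ([-57.8, 78.5, -3.8], [0.4, -0.2, 71.8])
195 ([-69.3, 81.4, -3.7], [0.4, -0.2, 79.8])
187 ([-81.1, 82.7, -3.7], [0.4, -0.3, 87.8])
179 ([-92.9, 82.3, -3.7], [0.4, -0.3, 95.8])
171 ([-104.6, 80.3, -3.7], [0.4, -0.3, 103.8])
163 ([-115.9, 76.7, -3.7], [0.4, -0.4, 111.8])
```

>>> move_arm(moves=[{"ax": 0,"ay": 0,"az": 0,"tx": 1,"ty": -1,"tz": 0,"claw": 18},{"ax": 0,"ay": 0,"az": 0,"tx": 1,"ty": -1,"tz": 0,"claw": 18},{"ax": 0,"ay": 0,"az": 0,"tx": 1,"ty": -1,"tz": 0,"claw": 18},{"ax": 0,"ay": 0,"az": 0,"tx": 1,"ty": -1,"tz": 0,"claw": 18}])

```text
time: 2.65
tcp_pos: [0.5495, -0.0113, 0.0707]
ee_rot: [179.7, 0.1, -85.2]
wrist_force: [0.3, 0.2, 0.4]
opening: 0.212
```

>>> move_arm(moves=[{"ax": 0,"ay": 0,"az": 8,"tx": 0,"ty": 10,"tz": -2,"claw": 18},{"ax": 0,"ay": 0,"az": 16,"tx": -3,"ty": 21,"tz": -2,"claw": 18},{"ax": 0,"ay": 0,"az": 24,"tx": -7,"ty": 32,"tz": -2,"claw": 18},{"ax": 0,"ay": 0,"az": 32,"tx": -12,"ty": 43,"tz": -2,"claw": 18},{"ax": 0,"ay": 0,"az": 40,"tx": -19,"ty": 52,"tz": -2,"claw": 18},{"ax": 0,"ay": 0,"az": 48,"tx": -27,"ty": 61,"tz": -2,"claw": 18},{"ax": 0,"ay": 0,"az": 56,"tx": -36,"ty": 68,"tz": -2,"claw": 18},{"ax": 0,"ay": 0,"az": 64,"tx": -47,"ty": 74,"tz": -2,"claw": 18}])

```text
time: 3.65
tcp_pos: [0.472, 0.0293, 0.0737]
ee_rot: [179.9, -0.2, -149.5]
wrist_force: [0.7, -0.9, 0.5]
opening: 0.212
```

```bash
python3 - <<'E'
from h import *
import cv2
s=sense();print(s['joints'])
im=vision.read_camera("side");cv2.imwrite("pics/s1.png",cv2.convertScaleAbs(im[100:340,160:480,::-1],alpha=1.5))
s=sense();print(s['tcp_pos'],s['wrist_force']);c=np.array([.541,.073])
for th in range(211,152,-8):
    t=np.radians(th);p=c+.086*np.array([np.cos(t),np.sin(t)])
    print(th,row([*p,.073],th-360,s))
E
```

```text
[-1.23047529e+01 -1.46042611e+01 -3.04747250e+01  7.43919396e+01
 -6.87033915e-02 -4.27836565e+01]
[0.47120461 0.03048779 0.07362743] [-0.40522101  0.06516559 -0.1142508 ]
211 ([4.3, 0.4, 0.6], [0.2, -0.3, -0.8])
203 ([3.6, 12.4, 0.7], [0.2, -0.3, 7.2])
195 ([1.3, 24.2, 0.7], [0.2, -0.3, 15.2])
187 ([-2.6, 35.5, 0.7], [0.1, -0.3, 23.2])
179 ([-8.1, 46.2, 0.7], [0.1, -0.3, 31.2])
171 ([-15.0, 56.0, 0.7], [0.1, -0.3, 39.2])
163 ([-23.2, 64.8, 0.7], [0.1, -0.3, 47.2])
155 ([-32.6, 72.3, 0.7], [0.1, -0.3, 55.2])
```

View pics/s1.png

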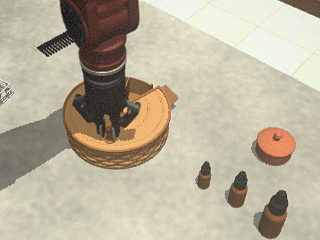

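>>> move_arm(moves=[{"ax": 0,"ay": 0,"az": 7,"tx": 3,"ty": 12,"tz": 0,"claw": 18},{"ax": 0,"ay": 0,"az": 15,"tx": 1,"ty": 24,"tz": 0,"claw": 18},{"ax": 0,"ay": 0,"az": 23,"tx": -3,"ty": 35,"tz": 0,"claw": 18},{"ax": 0,"ay": 0,"az": 31,"tx": -8,"ty": 46,"tz": 0,"claw": 18},{"ax": 0,"ay": 0,"az": 39,"tx": -15,"ty": 56,"tz": 0,"claw": 18},{"ax": 0,"ay": 0,"az": 45,"tx": -21,"ty": 63,"tz": 0,"claw": 18},{"ax": 0,"ay": 0,"az": 48,"tx": -25,"ty": 67,"tz": 0,"claw": 18},{"ax": 0,"ay": 0,"az": 48,"tx": -25,"ty": 67,"tz": 0,"claw": 18}])

```text
time: 4.7
tcp_pos: [0.4596, 0.1009, 0.0742]
ee_rot: [-179.9, -0.3, 162.3]
wrist_force: [-0.1, -1.7, 0.7]
opening: 0.21
```

>>> move_arm(moves=[{"ax": 0,"ay": 0,"az": 0,"tx": 0,"ty": 0,"tz": 0,"claw": 60},{"ax": 0,"ay": 0,"az": 0,"tx": 0,"ty": 0,"tz": 0,"claw": 60},{"ax": 0,"ay": 0,"az": 0,"tx": 0,"ty": 0,"tz": 0,"claw": 60},{"ax": 0,"ay": 0,"az": 0,"tx": 0,"ty": 0,"tz": -50,"claw": 60},{"ax": 0,"ay": 0,"az": 0,"tx": 0,"ty": 0,"tz": -100,"claw": 60}])

```text
time: 5.32
tcp_pos: [0.4595, 0.1009, 0.1751]
ee_rot: [-179.9, -0.3, 162.3]
wrist_force: [0.8, -0.7, 0.3]
opening: 0.7
```

```bash
python3 - <<'E'
from h import *
import cv2
s=sense();print(s['time'],s['tcp_pos'],s['ee_rot'],s['joints'])
im=vision.read_camera("scene");cv2.imwrite("pics/c2.png",cv2.convertScaleAbs(cv2.resize(im[165:285,210:350,::-1],None,fx=5,fy=5,interpolation=cv2.INTER_CUBIC),alpha=1.6))
im=vision.read_camera("side");cv2.imwrite("pics/d2.png",cv2.convertScaleAbs(cv2.resize(im[160:280,210:360,::-1],None,fx=5,fy=5,interpolation=cv2.INTER_CUBIC),alpha=1.6))
print(row([.562,-.237,.18],-198))
E
```

```text
5.325 [0.45954556 0.10085405 0.17505882] [-179.9130433    -0.33095895  162.29745158] [-3.60886981e+00 -1.68013159e+01 -2.17294562e+01  8.54140309e+01
 -3.74856332e-03  1.40934387e+01]
([-197.2, -291.6, 0.2], [0.0, 0.2, 0.3])
```

View pics/c2.png

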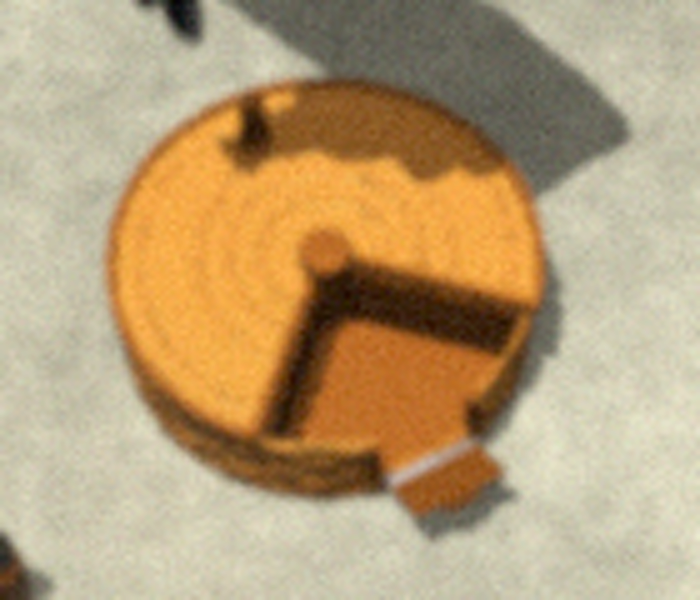

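```bash
python3 - <<'E'
from h import *
C=lambda u,v:(210+u/5,165+v/5)
g={n:atz("scene",*C(*u),z) for n,u,z in [("hub",(326,250),.064),("w1",(543,305),.062),("w2",(260,430),.062),("h1",(390,485),.02),("h2",(475,440),.02),("post",(253,103),.1)]}
for n,p in g.items():
    d=p-np.array([.542,.074,0]);print(n,np.round(p,4),np.degrees(np.arctan2(d[1],d[0])),np.hypot(*d[:2]))
E
```

```text
hub [0.5425 0.0761 0.064 ] 76.45051987128817 0.0021307011736751698
w1 [0.647  0.1347 0.062 ] 30.032305700073934 0.12124990591540681
w2 [ 0.596  -0.0232  0.062 ] -60.94461680332937 0.11117138757312396
h1 [0.6505 0.0172 0.02  ] -27.6329382335185 0.12246811312031994
h2 [0.6635 0.0682 0.02  ] -2.748271401426921 0.12161355937928572
post [0.4639 0.098  0.1   ] 162.91705615731593 0.08173500048307052
```

View pics/d2.png

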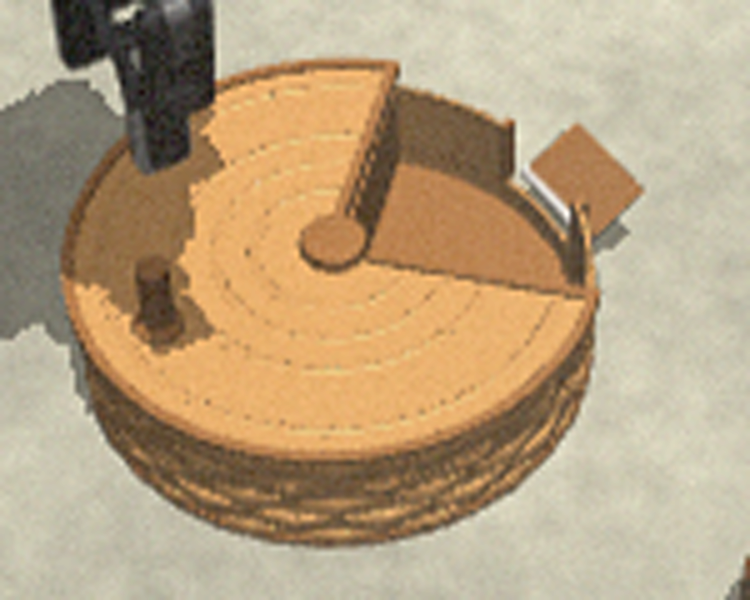

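```bash
python3 - <<'E'
from h import *
A=lambda u,v:(140+u/4,170+v/4)
B=lambda u,v:(215+u*.3,165+v*.3)
print("small",atz("scene",*A(287,460),0),atz("side",*B(495,405),0))
print("large",atz("scene",165,326,0),atz("side",*B(716,568),0))
print(row([.561,-.236,.16],163.5))
E
```

```text
small [ 0.55144844 -0.16396409  0.        ] [ 0.54281298 -0.16825757  0.        ]
large [ 0.55427823 -0.31643894  0.        ] [ 0.53775816 -0.32622645  0.        ]
([-195.9, -290.9, 20.2], [0.0, 0.2, -1.2])
```

>>> move_arm(moves=[{"ax": 0,"ay": 0,"az": 0,"tx": -28,"ty": -42,"tz": 0,"claw": 50},{"ax": 0,"ay": 0,"az": -1,"tx": -56,"ty": -84,"tz": 0,"claw": 50},{"ax": 0,"ay": 0,"az": -1,"tx": -84,"ty": -126,"tz": 0,"claw": 50},{"ax": 0,"ay": 0,"az": -1,"tx": -112,"ty": -168,"tz": 0,"claw": 50},{"ax": 0,"ay": 0,"az": -1,"tx": -140,"ty": -210,"tz": 0,"claw": 50},{"ax": 0,"ay": 0,"az": -1,"tx": -168,"ty": -250,"tz": 0,"claw": 50},{"ax": 0,"ay": 0,"az": -1,"tx": -196,"ty": -291,"tz": 10,"claw": 50},{"ax": 0,"ay": 0,"az": -1,"tx": -196,"ty": -291,"tz": 20,"claw": 50}])

```text
time: 6.42
tcp_pos: [0.561, -0.2391, 0.1584]
ee_rot: [180.0, 0.1, 163.1]
wrist_force: [-0.8, 0.2, 0.8]
opening: 0.589
```

```bash
python3 - <<'E'
from h import *
import cv2
s=sense();print(s['time'],s['tcp_pos'],s['ee_rot'])
p=vision.camera_params("wrist")
im=vision.read_camera("wrist");cv2.imwrite("pics/w3.png",cv2.convertScaleAbs(im[:,:,::-1],alpha=1.5))
np.save("w3.npy",p,allow_pickle=True)
print(np.round(p["extrinsics"],3),p["fx"])
for X in [(.561,-.236,.098),(.561,-.236,.05),s['tcp_pos']]: print(proj(p,X))
E
```

```text
6.425 [ 0.56095568 -0.23910609  0.15841664] [1.79959534e+02 1.23082283e-01 1.63123849e+02]
[[ 0.291 -0.916 -0.277  0.49 ]
 [ 0.957  0.279  0.083 -0.219]
 [ 0.002 -0.289  0.957  0.3  ]
 [ 0.     0.     0.     1.   ]] 319.56391815842983
(np.float64(286.90113971736173), np.float64(226.0938618910002))
(np.float64(285.67384749116815), np.float64(206.11090067418033))
(np.float64(283.38991968055115), np.float64(269.45895156711236))
```

View pics/w3.png

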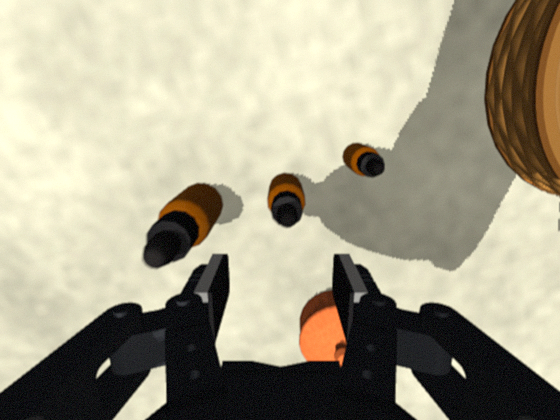

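```bash
python3 - <<'E'
from h import *
p=np.load("w3.npy",allow_pickle=True).item()
a=atz("wrist",288,216,.098,p);print(a,atz("wrist",286,184,.0,p),atz("wrist",287,199,.067,p))
for q in [(.558,-.237),(.554,-.237)]: print(q,[np.round(proj(p,(*q,z)),0) for z in (0,.067,.098)],row([*q,.052],163.5))
print(np.load("w3.npy",allow_pickle=True).item()["cx"])
E
```

```text
[ 0.55437446 -0.23326077  0.098     ] [ 0.55414444 -0.23272361  0.        ] [ 0.55109521 -0.23229359  0.067     ]
(0.558, -0.237) [array([283., 189.]), array([284., 209.]), array([284., 222.])] ([2.0, -1.0, 105.1], [0.1, -0.0, -0.3])
(0.554, -0.237) [array([282., 185.]), array([282., 204.]), array([282., 217.])] ([5.8, -2.1, 105.1], [0.1, -0.0, -0.3])
280.4400910842501
```

>>> move_arm(moves=[{"ax": 0,"ay": 0,"az": 0,"tx": 5,"ty": 3,"tz": 20,"claw": 50},{"ax": 0,"ay": 0,"az": 0,"tx": 5,"ty": 3,"tz": 50,"claw": 50},{"ax": 0,"ay": 0,"az": 0,"tx": 5,"ty": 3,"tz": 80,"claw": 50},{"ax": 0,"ay": 0,"az": 0,"tx": 5,"ty": 3,"tz": 100,"claw": 50},{"ax": 0,"ay": 0,"az": 0,"tx": 5,"ty": 3,"tz": 105,"claw": 50},{"ax": 0,"ay": 0,"az": 0,"tx": 5,"ty": 3,"tz": 105,"claw": 40}])

```text
time: 7.22
tcp_pos: [0.5565, -0.2322, 0.0527]
ee_rot: [179.9, 0.0, 163.2]
wrist_force: [0.1, -0.5, 0.1]
opening: 0.474
```

```bash
python3 - <<'E'
from h import *
import cv2
s=sense();print(s['time'],s['tcp_pos'],s['ee_rot'],s['opening'],s['wrist_force'])
im=vision.read_camera("wrist");a=cv2.resize(im[120:400,140:420,::-1],(400,400))
b=vision.read_camera("side");b=cv2.resize(b[230:350,330:450,::-1],(400,400))
cv2.imwrite("pics/w4.png",cv2.convertScaleAbs(np.hstack([a,b]),alpha=1.5))
E
```

```text
7.225 [ 0.55653521 -0.2322041   0.05267601] [1.79893164e+02 2.15314978e-02 1.63214776e+02] 0.4735192612742335 [ 0.08401907 -0.47879432  0.13729196]
```

View pics/w4.png

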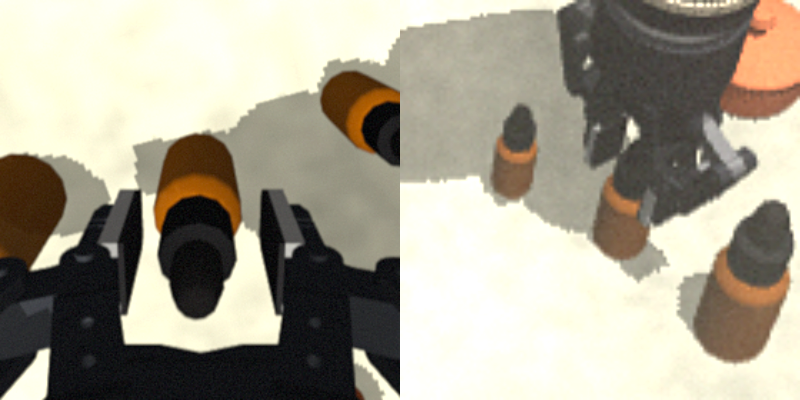

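The middle bottle stands upright between the pads, with its collar at (197,235) in the left crop and the pads around it. I'll close on the collar.

>>> move_arm(moves=[{"ax": 0,"ay": 0,"az": 0,"tx": 0,"ty": 0,"tz": 0,"claw": 34},{"ax": 0,"ay": 0,"az": 0,"tx": 0,"ty": 0,"tz": 0,"claw": 28},{"ax": 0,"ay": 0,"az": 0,"tx": 0,"ty": 0,"tz": 0,"claw": 24},{"ax": 0,"ay": 0,"az": 0,"tx": 0,"ty": 0,"tz": 0,"claw": 20},{"ax": 0,"ay": 0,"az": 0,"tx": 0,"ty": 0,"tz": 0,"claw": 16},{"ax": 0,"ay": 0,"az": 0,"tx": 0,"ty": 0,"tz": 0,"claw": 16},{"ax": 0,"ay": 0,"az": 0,"tx": 0,"ty": 0,"tz": -10,"claw": 16},{"ax": 0,"ay": 0,"az": 0,"tx": 0,"ty": 0,"tz": -30,"claw": 16}], grip_force=30)

```text
time: 8.32
tcp_pos: [0.5561, -0.232, 0.0833]
ee_rot: [179.9, -0.0, 163.2]
wrist_force: [0.9, -0.5, -0.5]
opening: 0.273
```

```bash
python3 -c "
from h import *
print(row([.605,.056,.185],163.5))"
```

```text
([36.5, 290.1, -101.0], [0.1, -0.0, -0.3])
```

>>> move_arm(moves=[{"ax": 0,"ay": 0,"az": 0,"tx": 0,"ty": 0,"tz": -25,"claw": 16},{"ax": 0,"ay": 0,"az": 0,"tx": 0,"ty": 0,"tz": -50,"claw": 16},{"ax": 0,"ay": 0,"az": 0,"tx": 0,"ty": 0,"tz": -75,"claw": 16},{"ax": 0,"ay": 0,"az": 0,"tx": 0,"ty": 0,"tz": -95,"claw": 16},{"ax": 0,"ay": 0,"az": 0,"tx": 0,"ty": 0,"tz": -100,"claw": 16}])

```text
time: 8.95
tcp_pos: [0.5568, -0.2327, 0.1854]
ee_rot: [179.9, 0.1, 163.2]
wrist_force: [-0.1, 0.1, -0.5]
opening: 0.265
```

>>> move_arm(moves=[{"ax": 0,"ay": 0,"az": 0,"tx": 3,"ty": 20,"tz": 0,"claw": 16},{"ax": 0,"ay": 0,"az": 0,"tx": 9,"ty": 65,"tz": 0,"claw": 16},{"ax": 0,"ay": 0,"az": 0,"tx": 16,"ty": 115,"tz": 0,"claw": 16},{"ax": 0,"ay": 0,"az": 0,"tx": 23,"ty": 165,"tz": 0,"claw": 16},{"ax": 0,"ay": 0,"az": 0,"tx": 29,"ty": 215,"tz": 0,"claw": 16},{"ax": 0,"ay": 0,"az": 0,"tx": 33,"ty": 255,"tz": 0,"claw": 16},{"ax": 0,"ay": 0,"az": 0,"tx": 36,"ty": 280,"tz": 0,"claw": 16},{"ax": 0,"ay": 0,"az": 0,"tx": 37,"ty": 290,"tz": 0,"claw": 16}])

```text
time: 9.95
tcp_pos: [0.6044, 0.0579, 0.1848]
ee_rot: [179.9, 0.0, 163.3]
wrist_force: [0.9, 0.0, -0.8]
opening: 0.269
```

```bash
python3 - <<'E'
from h import *
import cv2
s=sense();print(s['time'],s['tcp_pos'],s['ee_rot'],s['opening'],s['wrist_force'],row([.605,.056,.08],163.5))
im=vision.read_camera("scene");a=cv2.resize(im[150:290,210:350,::-1],(400,400))
b=vision.read_camera("side");b=cv2.resize(b[140:280,220:360,::-1],(400,400))
cv2.imwrite("pics/w5.png",cv2.convertScaleAbs(np.hstack([a,b]),alpha=1.5))
E
```

```text
9.95 [0.60440762 0.05794239 0.18483291] [1.79905847e+02 7.07468911e-03 1.63341085e+02] 0.26934191654366874 [ 9.37219570e-01  8.90601072e-05 -7.58813558e-01] ([-1.1, -1.9, 104.8], [0.1, 0.0, -0.2])
```

View pics/w5.png

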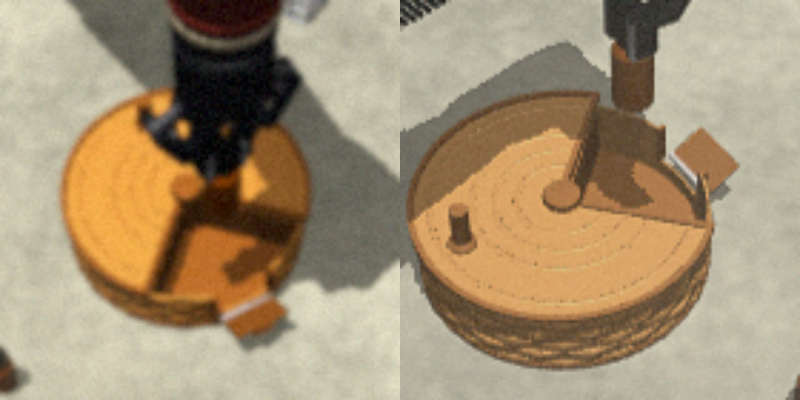

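```bash
python3 - <<'E'
from h import *
for X in [(.605,.056,.132),(.605,.056,.005)]:
  for n in("scene","side"): print(n,proj(vision.camera_params(n),X))
print(atz("side",301,174.5,.132),atz("scene",288,220,.132))
E
```

```text
scene (np.float64(286.6526674871467), np.float64(220.3032953581212))
side (np.float64(301.0297703861571), np.float64(173.58575408685897))
scene (np.float64(286.1447823328923), np.float64(244.70846694020457))
side (np.float64(301.24713103878935), np.float64(213.58272008332105))
[0.60286118 0.05419148 0.132     ] [0.60672541 0.05900903 0.132     ]
```

>>> move_arm(moves=[{"ax": 0,"ay": 0,"az": 0,"tx": -1,"ty": -2,"tz": 20,"claw": 16},{"ax": 0,"ay": 0,"az": 0,"tx": -1,"ty": -2,"tz": 40,"claw": 16}])

```text
time: 10.3
tcp_pos: [0.6047, 0.0536, 0.143]
ee_rot: [179.9, -0.0, 163.2]
wrist_force: [0.2, 0.3, -1.0]
opening: 0.27
```

>>> move_arm(moves=[{"ax": 0,"ay": 0,"az": 0,"tx": 0,"ty": 2,"tz": 16,"claw": 16},{"ax": 0,"ay": 0,"az": 0,"tx": 0,"ty": 2,"tz": 32,"claw": 16},{"ax": 0,"ay": 0,"az": 0,"tx": 0,"ty": 2,"tz": 48,"claw": 16},{"ax": 0,"ay": 0,"az": 0,"tx": 0,"ty": 2,"tz": 62,"claw": 16},{"ax": 0,"ay": 0,"az": 0,"tx": 0,"ty": 2,"tz": 72,"claw": 16},{"ax": 0,"ay": 0,"az": 0,"tx": 0,"ty": 2,"tz": 78,"claw": 16},{"ax": 0,"ay": 0,"az": 0,"tx": 0,"ty": 2,"tz": 80,"claw": 16},{"ax": 0,"ay": 0,"az": 0,"tx": 0,"ty": 2,"tz": 80,"claw": 16}])

```text
time: 11.3
tcp_pos: [0.6055, 0.0556, 0.0633]
ee_rot: [179.9, 0.0, 163.2]
wrist_force: [-0.5, 0.7, -0.2]
opening: 0.27
```

>>> move_arm(moves=[{"ax": 0,"ay": 0,"az": 0,"tx": 0,"ty": 0,"tz": 1,"claw": 16},{"ax": 0,"ay": 0,"az": 0,"tx": 0,"ty": 0,"tz": 2,"claw": 16},{"ax": 0,"ay": 0,"az": 0,"tx": 0,"ty": 0,"tz": 3,"claw": 16},{"ax": 0,"ay": 0,"az": 0,"tx": 0,"ty": 0,"tz": 4,"claw": 16},{"ax": 0,"ay": 0,"az": 0,"tx": 0,"ty": 0,"tz": 4.5,"claw": 16},{"ax": 0,"ay": 0,"az": 0,"tx": 0,"ty": 0,"tz": 5,"claw": 16},{"ax": 0,"ay": 0,"az": 0,"tx": 0,"ty": 0,"tz": 5,"claw": 16}])

```text
time: 12.18
tcp_pos: [0.6058, 0.0555, 0.0592]
ee_rot: [179.9, 0.1, 163.2]
wrist_force: [-2.7, -0.4, 6.2]
opening: 0.269
```

Contact with the floor shows as 6 N upward, at the expected height within 2 mm. I'll release gently and raise the gripper.

>>> move_arm(moves=[{"ax": 0,"ay": 0,"az": 0,"tx": 0,"ty": 0,"tz": 0,"claw": 24},{"ax": 0,"ay": 0,"az": 0,"tx": 0,"ty": 0,"tz": 0,"claw": 28},{"ax": 0,"ay": 0,"az": 0,"tx": 0,"ty": 0,"tz": 0,"claw": 36},{"ax": 0,"ay": 0,"az": 0,"tx": 0,"ty": 0,"tz": 0,"claw": 40},{"ax": 0,"ay": 0,"az": 0,"tx": 0,"ty": 0,"tz": -10,"claw": 40},{"ax": 0,"ay": 0,"az": 0,"tx": 0,"ty": 0,"tz": -30,"claw": 40},{"ax": 0,"ay": 0,"az": 0,"tx": 0,"ty": 0,"tz": -60,"claw": 40},{"ax": 0,"ay": 0,"az": 0,"tx": 0,"ty": 0,"tz": -90,"claw": 40}])

```text
time: 13.18
tcp_pos: [0.606, 0.0554, 0.1519]
ee_rot: [179.9, 0.1, 163.2]
wrist_force: [1.7, -0.6, -0.2]
opening: 0.471
```

>>> move_arm(moves=[{"ax": 0,"ay": 0,"az": 0,"tx": 20,"ty": 0,"tz": -30,"claw": 40},{"ax": 0,"ay": 0,"az": 0,"tx": 60,"ty": 0,"tz": -60,"claw": 40},{"ax": 0,"ay": 0,"az": 0,"tx": 100,"ty": 20,"tz": -60,"claw": 40},{"ax": 0,"ay": 0,"az": 0,"tx": 130,"ty": 60,"tz": -60,"claw": 40},{"ax": 0,"ay": 0,"az": 0,"tx": 140,"ty": 100,"tz": -60,"claw": 40},{"ax": 0,"ay": 0,"az": 0,"tx": 140,"ty": 110,"tz": -60,"claw": 40}])

```text
time: 13.92
tcp_pos: [0.5035, 0.2031, 0.2136]
ee_rot: [179.8, 0.3, 163.4]
wrist_force: [0.4, -0.1, -0.0]
opening: 0.468
```

```bash
python3 - <<'E'
from h import *
import cv2
s=sense();print(s['time'],s['tcp_pos'],s['wrist_force'])
im=vision.read_camera("scene");a=cv2.resize(im[150:290,210:350,::-1],(400,400))
b=vision.read_camera("side");b=cv2.resize(b[140:280,220:360,::-1],(400,400))
cv2.imwrite("pics/w6.png",cv2.convertScaleAbs(np.hstack([a,b]),alpha=1.5))
E
```

```text
13.925 [0.5034603 0.2031043 0.2136012] [ 0.44783825 -0.10176173 -0.04290519]
```

View pics/w6.png

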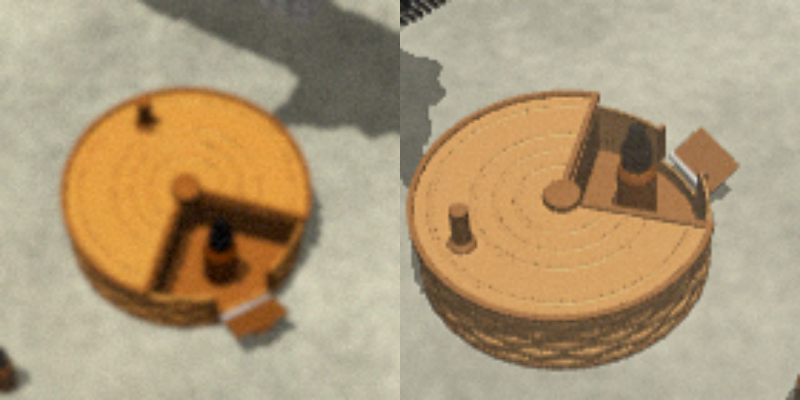

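Both views show the bottle upright in the flap bay at (222,250) and (636,170). The cover is unchanged and the arm is clear, so I'm handing in.

```bash
python3 -c "
from workcell import robot
print(robot.sign_off())"
```

```text
the job is handed in; nothing more can be done
None
```

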